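Set the hallmark dies down on their tags

ROBOT

A 6-joint arm with a two-finger parallel gripper is mounted at the origin on the work surface. World frame = base frame: x ahead of the robot, y to its left, z up, the work surface at z = 0. Lengths are in m, angles in rad, forces in N, time in s.
With the tool pointing down it reaches from about 0.15 to 0.775 m from the base axis. Payload 6.1 kg.
Tool frame: the origin (TCP) lies at the very end of the fingers, on their centre line; the grasp point (between the pads) lies 19 mm behind it; z points along the fingers, y is the direction in which the jaws open and shut (so a half turn about z gives the same grasp; the last joint's range is limited). The gripper opens to 85 mm and grips with 20 to 120 N. Pads are 22 mm wide; open, the fingers measure 114 mm over their backs; the gripper's body (76 mm by 85 mm) begins 54 mm behind the grasp point. The pads swing forward as they close: fully open they stand 13 mm farther back than shut.
Start: joints at [-1.108, 0.126, -0.04, 1.405, 0, 1.571], TCP at [0.234, -0.47, 0.231] pointing down, gripper open.
Joint ranges: [-2.72, 2.72], [-0.95, 1.95], [-1.27, 1.35], [-1.78, 2.02], [-1.46, 1.47], [-3.14, 3.14]. Speed limits (rad/s): [2.39, 2.39, 3.01, 3.14, 3.14, 3.14].

INTERFACE

Orientations are given as a 3x3 rotation matrix whose columns are the frame's x, y, z axes.
In Python, from bench import r, eyes, finder gives the robot as it stands.
- The arm moves only by the tool servo_tool, never from a script. Its argument "plan" is a list of rows, each a list of 2 entries, a list of its own where there are three numbers: the shift along the tool's x, y, z in cm, then the turn about the tool's z in rad. A call has 1 to 5 rows; each row shifts and turns the commanded pose from where the row before left it, along the tool's axes as they then stand; what a row does not reach is not made up. A row lasts 1/12 s, in which the tool goes at most 41.7 mm and 7.16 degrees, less where a joint would pass 70% of its speed; a pose out of reach is approached as far as the arm can. A call with a gripper value outside its range is refused whole. "hand" is the closure, from 0 (fully open) to 1 (shut), set as the call begins (left out, the last holds). The fingers move at their own pace and stop on an object; the grip force is fixed at half the most. Time passes only in rows, so rows that do not move let the fingers close. It gives the time, the measured TCP pose, the force and the opening at its end, in the units of the state.
- r.observe(): the state, without advancing time (a new reading comes with each control period).
- eyes.get_image(name): name is "scene" or "top" or "wrist"; returns a dict with "frame" (384x512x3 uint8, blue, green, red), "z_map" (384x512 float32, m along the optical axis (not along the pixel's ray), 0 where there is no reading), "mtx" (3x3 intrinsics, pixels), "eye" and "attitude" of the camera in the world. Camera axes: x right, y down, z forward; pixel columns grow to the right and rows downward; lengths in m; the calibration is good to about 2 mm. The wrist camera is an equidistant fisheye: a pixel r from the principal point sees the ray r / f radians off the axis. A picture is of the moment at which its call begins.
- r.finish_job(): hands the job in, once; it reports no verdict.
Trained networks look in the newest picture that a camera, given by its name, has taken for a name from the list of things; names that differ only in an ending like _2 or _b are one class to them, and where a whole thing is asked for, a point or a joint stands for the part that bears it (a point fixed in the world has none). Each returns a list of dicts, best first, with "conf" (0 to 1); they miss things now and then, are a little off and sometimes report something else, mostly with a low value. They report only what shows in the picture. A call takes as long as a camera call. They do not tell look-alikes from the thing itself.
- finder.spot_in(camera, name): "box" ([left, top, width, height] in pixels, round what is visible of it).
- finder.tip_of(camera, name): "at" ([column, row] in pixels: a listed point, or the origin of a listed thing).
The state is a dict: "time": time; "qpos": joint angles; "qd": joint speeds; "joint_torque": joint torques, N m; "position": TCP position; "eef_rot": TCP orientation; "force": force on the tool from outside, world axes, zero at the start; "ft_torque": the same for the moment, N m; "gripper_width": finger opening in m.
Only numpy, scipy, OpenCV 4.12 (cv2) and the standard library are available. Lean on these libraries where they do the work, as an engineer would, in place of code of your own. Each camera call takes 0.05 s, during which the arm holds its last target.

TASK

Get the little die presses ready for marking: with the fingertips, press the brass head of the round-headed press, then the square-headed one, then the triangle-headed one, each until its die is fully down on the metal tag, where it stays. Press lightly: the heads are sprung, and none may be squashed flat. Leave the press with the narrow bar-shaped head alone, and do not grasp, lift or shift any press or anything else on the bench.

Things in the scene. Friction and masses are not known exactly. Their poses are not given: they have to be found in the camera images.
- round_top (a point): Centre of the top face of the brass head of the round-headed press (round disc, 46 mm across, 10 mm thick, level), the spot to press; 102 mm above the bench when the die is raised, 87 mm when it is fully down and the head is untouched. It moves with the head.
- round_die (a joint): How far the die of the round-headed press has been lowered, m: 0 fully raised, 0.015 resting on its tag (stop). Starts at 0 to 0.003. It slides straight down with about 2.5 N of friction and stays where it is left.
- round_head (a joint): How far the sprung head of the round-headed press is squashed towards its die, m: 0 free, 0.012 squashed flat (solid). Spring of 600 N/m with about 2 N of preload; it springs back when let go.
- round_press: The round-headed die press, loose on the bench, about 0.9 kg: dark steel C-frame on a base 105 x 60 mm, solid frame 58 mm high. Origin on the bench straight below the head's centre; the base reaches 31 mm to its -x and 75 mm to its +x, the column stands at +x; z up.
- square_top (a point): Centre of the top face of the brass head of the square-headed press (square, 40 x 40 mm, 10 mm thick, level), the spot to press; 102 mm above the bench when the die is raised, 87 mm when it is fully down and the head is untouched. It moves with the head.
- square_die (a joint): How far the die of the square-headed press has been lowered, m: 0 fully raised, 0.015 resting on its tag (stop). Starts at 0 to 0.003. It slides straight down with about 2.5 N of friction and stays where it is left.
- square_head (a joint): How far the sprung head of the square-headed press is squashed towards its die, m: 0 free, 0.012 squashed flat (solid). Spring of 600 N/m with about 2 N of preload; it springs back when let go.
- square_press: The square-headed die press, loose on the bench, about 0.9 kg: dark steel C-frame on a base 105 x 60 mm, solid frame 58 mm high. Origin on the bench straight below the head's centre; the base reaches 31 mm to its -x and 75 mm to its +x, the column stands at +x; z up.
- triangle_top (a point): Centre of the top face of the brass head of the triangle-headed press (three-cornered prism, corners 30 mm from its centre, 10 mm thick, level), the spot to press; 102 mm above the bench when the die is raised, 87 mm when it is fully down and the head is untouched. It moves with the head.
- triangle_die (a joint): How far the die of the triangle-headed press has been lowered, m: 0 fully raised, 0.015 resting on its tag (stop). Starts at 0 to 0.003. It slides straight down with about 2.5 N of friction and stays where it is left.
- triangle_head (a joint): How far the sprung head of the triangle-headed press is squashed towards its die, m: 0 free, 0.012 squashed flat (solid). Spring of 600 N/m with about 2 N of preload; it springs back when let go.
- triangle_press: The triangle-headed die press, loose on the bench, about 0.9 kg: dark steel C-frame on a base 105 x 60 mm, solid frame 58 mm high. Origin on the bench straight below the head's centre; the base reaches 31 mm to its -x and 75 mm to its +x, the column stands at +x; z up.
- bar_top (a point): Centre of the top face of the brass head of the bar-headed press (narrow oblong bar, 14 x 60 mm, 10 mm thick, level), the spot to press; 102 mm above the bench when the die is raised, 87 mm when it is fully down and the head is untouched. It moves with the head. This is the press to leave alone.
- bar_die (a joint): How far the die of the bar-headed press has been lowered, m: 0 fully raised, 0.015 resting on its tag (stop). Starts at 0 to 0.003. It slides straight down with about 2.5 N of friction and stays where it is left.
- bar_head (a joint): How far the sprung head of the bar-headed press is squashed towards its die, m: 0 free, 0.012 squashed flat (solid). Spring of 600 N/m with about 2 N of preload; it springs back when let go.
- bar_press: The bar-headed die press, loose on the bench, about 0.9 kg: dark steel C-frame on a base 105 x 60 mm, solid frame 58 mm high. Origin on the bench straight below the head's centre; the base reaches 31 mm to its -x and 75 mm to its +x, the column stands at +x; z up.
- jar: Bystander: small jar, 36 mm across, 55 mm tall. Origin at its underside.
- weight: Bystander: small turned steel weight, 36 mm across, 48 mm tall. Origin at its underside.
- ring_cone: Bystander: small wooden ring cone, 36 mm across, 72 mm tall. Origin at its underside.
- mallet: Bystander: wooden mallet lying flat, about 230 mm long, 48 mm high. Origin at its underside.
- bench_block: Bystander: flat steel block 70 x 70 x 22 mm. Origin at its underside.
- bangle: Bystander: plain metal bangle lying flat, 64 mm across, 12 mm high. Origin at its underside.
- dish: Bystander: white dish, 90 mm across, 30 mm tall. Origin at its underside.
Things that resemble listed ones, but are neither listed nor needed, are in the scene too. Leave any green or turquoise look-alike of the square_press alone.

How it is judged:
On the way, in this order (a step that is already met when the one before it is completed fails the run):
1. the round-headed press's die is down on its tag while the later ones are still raised (value of joint round_die above 0.013 m and value of joint each of square_die, triangle_die, bar_die below 0.005 m), for 0.1 s.
2. the square-headed press's die is down on its tag while the later ones are still raised (value of joint each of round_die, square_die above 0.013 m and value of joint each of triangle_die, bar_die below 0.005 m), for 0.1 s.
3. the triangle-headed press's die is down on its tag while the later ones are still raised (value of joint each of round_die, square_die, triangle_die above 0.013 m and value of joint bar_die below 0.005 m), for 0.1 s.
At the end, for the whole second after the job is handed in: The round, square and triangle dies are at least 13 of 15 mm down, set in that order; the bar-headed die is still raised (under 5 mm); all heads are let go (squashed under 3 mm); no press or other thing stands more than 15 mm from its start, and no press leans (all of step 3 and value of joint each of round_head, square_head, triangle_head, bar_head below 0.003 m and distance of each of round_press, square_press, triangle_press, bar_press, jar, weight, ring_cone, mallet, bench_block, bangle, dish from where it was at the start of the episode below 0.015 m and angle between each of round_press, square_press, triangle_press, bar_press's own z axis and vertical below 0.1 rad); the robot touches nothing.
It fails at once if a die is pushed down before its turn ((value of joint square_die above 0.007 m and value of joint round_die below 0.013 m) or (value of joint triangle_die above 0.007 m and value of joint square_die below 0.013 m)).
It fails at once if the bar-headed press is worked (value of joint any of bar_die, bar_head above 0.006 m).
It fails at once if a sprung head is squashed flat (over 11 of its 12 mm): pressed too hard (value of joint any of round_head, square_head, triangle_head, bar_head above 0.011 m).
It fails at once if a press is lifted, tipped or pushed along more than 15 mm (height (world z) of any of round_press, square_press, triangle_press, bar_press above 0.008 m or distance of any of round_press, square_press, triangle_press, bar_press from where it was at the start of the episode above 0.015 m or angle between any of round_press, square_press, triangle_press, bar_press's own z axis and vertical above 0.15 rad).
It fails at once if another thing on the bench is lifted or shifted more than 15 mm (distance of any of jar, weight, ring_cone, mallet, bench_block, bangle, dish from where it was at the start of the episode above 0.015 m).
It also fails if it takes over 48 s, if anything falls off the work surface, if the arm or the gripper's body presses on something with over 40 N, if the wrist force passes 120 N, or if a joint passes its speed limit or range.

## Working session

There is one attempt and no reset: what is moved stays moved. The work goes in short steps, Python scripts to look and compute and a tool call to move; the robot and the scene stay as the last step left them, time stands still between calls to the robot, and variables do not carry over. Pictures are saved under pics/ and viewed, and the job is handed in when it is done.

Besides the shell and the picture viewer there is one more tool, called by a JSON object that holds its "api" and its "payload". servo_tool: Moves the arm, as the interface text tells. Its arguments: {"type":"object","properties":{"plan":{"type":"array"},"hand":{"type":"number"}},"required":["plan"]}

```bash
mkdir -p pics; ls; cat > h.py <<'E'
import numpy as np, cv2
from bench import r, eyes, finder
def px2w(im,u,v,z):
    K=im["mtx"];p=np.array([(u-K[0,2])/K[0,0]*z,(v-K[1,2])/K[1,1]*z,z])
    return np.array(im["attitude"])@p+np.array(im["eye"])
def onplane(im,u,v,h):
    a=px2w(im,u,v,0);d=px2w(im,u,v,1)-a
    return a+d*(h-a[2])/d[2]
E
python3 - <<'E'
from h import *
o=r.observe();print(o["time"],o["position"],o["eef_rot"],o["force"],o["gripper_width"])
for c in("top","scene"):
    im=eyes.get_image(c);cv2.imwrite(f"pics/{c}0.png",im["frame"]);np.savez(f"{c}0.npz",**im)
    print(c,im["eye"],im["attitude"],im["mtx"])
    for n in("round","square","triangle","bar"):
        for d in finder.tip_of(c,n+"_top")[:4]:
            u,v=d["at"];print(c,n,np.round(d["at"],1),round(d["conf"],2),np.round(onplane(im,u,v,.1),3),)
E
```

```text
pics
0.0 [ 0.23419772 -0.46941258  0.23051863] [[ 8.94795933e-01  4.46474737e-01 -7.39751462e-04]
 [ 4.46475350e-01 -8.94794795e-01  1.42698937e-03]
 [-2.48110529e-05 -1.60714508e-03 -9.99998708e-01]] [ 0.20307001  0.22260945 -0.56312304] 0.08540812522743244
top [ 0.47664032 -0.02561575  0.96812071] [[ 2.50410048e-02 -9.97133149e-01  7.14033031e-02]
 [-9.99686394e-01 -2.49948535e-02  1.53991116e-03]
 [ 2.49218638e-04 -7.14194715e-02 -9.97446338e-01]] [[347.74680319   0.         256.09267186]
 [  0.         347.74680319 192.83499501]
 [  0.           0.           1.        ]]
top round [109.6 226.5] 0.62 [0.446 0.338 0.1  ]
top square [190.2 238.4] 0.57 [0.421 0.136 0.1  ]
top square [212.3 197.1] 0.49 [0.525 0.085 0.1  ]
top triangle [375.4 192.1] 0.78 [ 0.548 -0.323  0.1  ]
top bar [287.5 219.5] 0.54 [ 0.474 -0.104  0.1  ]
scene [ 1.2668769  -0.10029223  0.87857734] [[ 0.11852376  0.7200696  -0.68370453]
 [ 0.99294963 -0.08472131  0.08290551]
 [ 0.00177339 -0.68871044 -0.72503433]] [[442.20600451   0.         261.06220327]
 [  0.         442.20600451 190.78332519]
 [  0.           0.           1.        ]]
scene round [393.7 154.5] 0.65 [0.443 0.352 0.1  ]
scene round [299.7 212.9] 0.54 [0.613 0.069 0.1  ]
scene round [304.8 183.6] 0.23 [0.521 0.099 0.1  ]
scene square [310.6 153.9] 0.62 [0.415 0.134 0.1  ]
scene square [306.  185.3] 0.55 [0.527 0.101 0.1  ]
scene square [376.2 122.8] 0.48 [0.306 0.346 0.1  ]
scene triangle [137.8 207.1] 0.77 [ 0.551 -0.305  0.1  ]
scene triangle [141.7 230.2] 0.55 [ 0.622 -0.291  0.1  ]
scene bar [222.  179.1] 0.46 [ 0.481 -0.103  0.1  ]
```

View pics/top0.png

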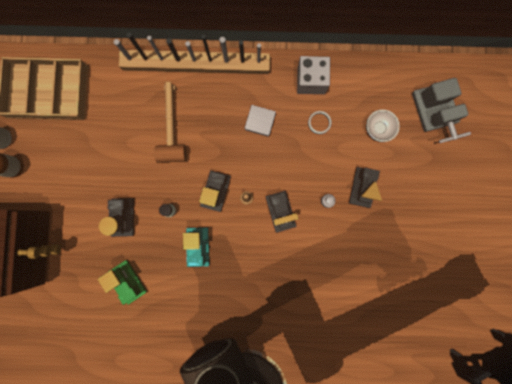

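View pics/scene0.png

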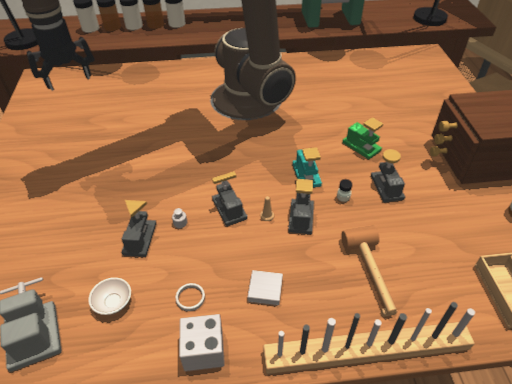

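```bash
python3 - <<'E'
import cv2,numpy as np
a=cv2.imread("pics/top0.png");
c=[(60,180),(160,160),(320,150),(240,170)]
cr=[cv2.resize(a[y:y+100,x:x+130],(390,300),interpolation=cv2.INTER_CUBIC) for x,y in c]
cv2.imwrite("pics/crops.png",np.vstack([np.hstack(cr[:2]),np.hstack(cr[2:])]))
E
```

```text
(no output)
```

View pics/crops.png

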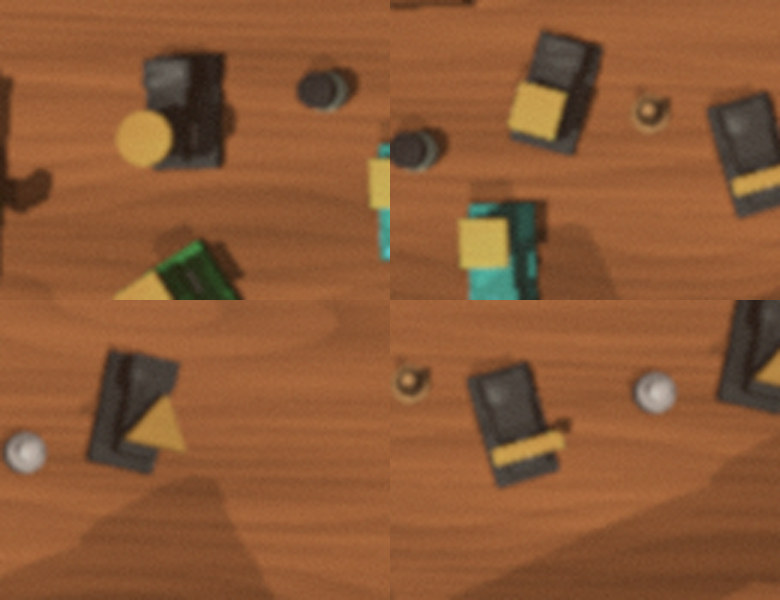

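The round head is at top (108,226) and the triangle head at (372,192). The bar head, which I leave alone, is at (286,219). There are three square-headed candidates in the top view: dark steel (209,197), turquoise (191,240) and green (107,281). Only (209,197) matches "dark steel C-frame", and the crop confirms it; the other two are the look-alikes. Next I'll segment the brass to get exact centres.

```bash
cat > brass.py <<'E'
from h import *
def brass(im,u,v,R=17,dz=None):
    hsv=cv2.cvtColor(im["frame"],cv2.COLOR_BGR2HSV)
    m=(hsv[...,0]>14)&(hsv[...,0]<30)&(hsv[...,1]>90)&(hsv[...,2]>100)
    n,l,s,c=cv2.connectedComponentsWithStats(m.astype(np.uint8))
    d=np.hypot(c[:,0]-u,c[:,1]-v)+1e3*(s[:,4]<40); k=int(np.argmin(d))
    ys,xs=np.where(l==k); z=im["z_map"][ys,xs]
    P=np.array([px2w(im,x,y,w) for x,y,w in zip(xs,ys,z) if w>0])
    h=np.median(P[:,2]); 
    Q=np.array([onplane(im,x,y,h) for x,y in zip(xs,ys)])
    return c[k],s[k,4],h,Q.mean(0),Q.min(0),Q.max(0)
E
python3 - <<'E'
from brass import *
for c,L in (("top",dict(round=(108,226),square=(209,197),triangle=(372,192),bar=(286,219))),("scene",dict(round=(391,156),square=(304,187),triangle=(135,207),bar=(224,177)))):
    im=dict(np.load(c+"0.npz"))
    for n,(u,v) in L.items():
        a=brass(im,u,v);print(c,n,np.round(a[0],1),a[1],*[np.round(x,4) for x in a[2:]])
E
```

```text
top round [107.6 225.8] 293 0.101 [0.4476 0.3422 0.101 ] [0.4246 0.3187 0.101 ] [0.4718 0.3662 0.101 ]
top square [208.3 196.5] 293 0.0986 [0.5266 0.0952 0.0986] [0.5031 0.0712 0.0986] [0.5504 0.1183 0.0986]
top triangle [372.5 192.5] 214 0.1015 [ 0.5467 -0.315   0.1015] [ 0.5284 -0.3363  0.1015] [ 0.5733 -0.2888  0.1015]
top bar [285.4 219.1] 180 0.1005 [ 0.4752 -0.0987  0.1005] [ 0.4598 -0.1301  0.1005] [ 0.4909 -0.068   0.1005]
scene round [391.5 155.1] 190 0.1041 [0.4485 0.3427 0.1041] [0.4237 0.3171 0.1041] [0.4756 0.3662 0.1041]
scene square [304.  185.2] 220 0.1015 [0.5274 0.0954 0.1015] [0.5009 0.0713 0.1015] [0.5555 0.1185 0.1015]
scene triangle [134.  205.3] 203 0.103 [ 0.5471 -0.3129  0.103 ] [ 0.5278 -0.3355  0.103 ] [ 0.574  -0.2855  0.103 ]
scene bar [223.5 176.6] 135 0.1027 [ 0.4758 -0.0987  0.1027] [ 0.4585 -0.1279  0.1027] [ 0.4957 -0.0694  0.1027]
```

{"api": "servo_tool", "payload": {"plan": [[[2.6, -3.0, 0], 0], [[2.6, -3.0, 0], 0], [[2.6, -3.0, 0], 0], [[2.6, -3.0, 0], 0], [[2.6, -3.0, 0], 0]], "hand": 1}}

```text
time: 0.92
position: [0.2836, -0.2759, 0.2313]
eef_rot: [[0.895, 0.445, 0.0], [0.445, -0.895, -0.0], [0.0, 0.0, -1.0]]
force: [1.3, 0.0, 0.2]
gripper_width: 0.0259
```

```bash
cat > st.py <<'E'
from h import *
import sys
T=dict(r=(.448,.3423),s=(.527,.0953),t=(.547,-.314))
o=r.observe();R=np.array(o["eef_rot"]);p=np.array(o["position"])
print(o["time"],np.round(p,4),np.round(o["qpos"],3),np.round(o["force"],2),round(o["gripper_width"],4),"tilt",np.round(R[:,2],4))
x,y=T[sys.argv[1]];print("tool cm to target at current z:",np.round(100*R.T@(np.array([x,y,p[2]])-p),2),"yaw",np.arctan2(R[1,0],R[0,0]))
E
python3 st.py r
```

```text
0.9167 [ 0.2836 -0.2759  0.2313] [-0.772 -0.119 -0.285  1.404  0.     1.908] [1.31 0.05 0.22] 0.0259 tilt [ 4.e-04 -1.e-04 -1.e+00]
tool cm to target at current z: [ 42.25 -48.02  -0.  ] yaw 0.4617002944701975
```

{"api": "servo_tool", "payload": {"plan": [[[0, 0, 0], -0.12], [[0, 0, 0], -0.12], [[0, 0, 0], -0.12], [[0, 0, 0], -0.12], [[0, 0, 0], -0.12]]}}

```text
time: 1.33
position: [0.2838, -0.2773, 0.2315]
eef_rot: [[0.481, 0.877, 0.0], [0.877, -0.481, -0.0], [-0.0, 0.0, -1.0]]
force: [0.1, 0.0, 0.4]
gripper_width: 0.0002
```

{"api": "servo_tool", "payload": {"plan": [[[0, 0, 0], -0.12], [[0, 0, 0], -0.12], [[0, 0, 0], -0.12], [[0, 0, 0], -0.12], [[0, 0, 0], 0]]}}

```text
time: 1.75
position: [0.2837, -0.2775, 0.2314]
eef_rot: [[0.025, 1.0, 0.0], [1.0, -0.025, -0.0], [-0.0, 0.0, -1.0]]
force: [0.6, 0.0, -0.0]
gripper_width: 0.0002
```

```bash
python3 st.py r
```

```text
1.75 [ 0.2837 -0.2775  0.2314] [-0.774 -0.116 -0.283  1.404  0.     0.822] [ 0.58  0.03 -0.01] 0.0002 tilt [ 2.e-04 -2.e-04 -1.e+00]
tool cm to target at current z: [ 6.237e+01  1.487e+01 -1.000e-02] yaw 1.545747049726403
```

{"api": "servo_tool", "payload": {"plan": [[[3.9, 0.93, 0], 0], [[3.9, 0.93, 0], 0], [[3.9, 0.93, 0], 0], [[3.9, 0.93, 0], 0], [[3.9, 0.93, 0], 0]]}}

```text
time: 2.17
position: [0.3356, -0.0823, 0.2316]
eef_rot: [[0.033, 0.999, 0.001], [0.999, -0.033, -0.0], [-0.0, 0.001, -1.0]]
force: [1.8, 1.1, 0.3]
gripper_width: 0.0002
```

{"api": "servo_tool", "payload": {"plan": [[[3.9, 0.93, 0], 0], [[3.9, 0.93, 0], 0], [[3.9, 0.93, 0], 0], [[3.9, 0.93, 0], 0], [[3.9, 0.93, 0], 0]]}}

```text
time: 2.58
position: [0.3876, 0.112, 0.2316]
eef_rot: [[0.031, 1.0, 0.001], [1.0, -0.031, 0.0], [0.0, 0.001, -1.0]]
force: [0.9, -0.4, -0.0]
gripper_width: -0.0002
```

{"api": "servo_tool", "payload": {"plan": [[[3.9, 0.93, 0], 0], [[3.9, 0.93, 0], 0], [[3.9, 0.93, 0], 0], [[3.9, 0.93, 0], 0], [[3.9, 0.93, 0], 0]]}}

```text
time: 3.0
position: [0.4396, 0.3056, 0.2313]
eef_rot: [[0.031, 1.0, 0.0], [1.0, -0.031, 0.0], [0.0, 0.0, -1.0]]
force: [1.3, -0.7, 0.2]
gripper_width: -0.0003
```

{"api": "servo_tool", "payload": {"plan": [[[2.0, 0.46, 0], 0], [[1.8, 0.46, 0], 0], [[0, 0, 0], 0], [[0, 0, 0], 0]]}}

```text
time: 3.33
position: [0.4497, 0.3417, 0.2306]
eef_rot: [[0.029, 1.0, -0.001], [1.0, -0.029, -0.001], [-0.001, -0.001, -1.0]]
force: [-0.7, -0.3, 0.2]
gripper_width: -0.0
```

```bash
python3 st.py r
```

```text
3.3333 [0.4497 0.3417 0.2306] [ 0.65   0.203  0.051  1.42  -0.     2.25 ] [-0.68 -0.29  0.24] -0.0 tilt [-9.e-04 -9.e-04 -1.e+00]
tool cm to target at current z: [ 0.05 -0.17  0.  ] yaw 1.541617265643167
```

{"api": "servo_tool", "payload": {"plan": [[[0.05, -0.17, 3.5], 0], [[0, 0, 3.5], 0], [[0, 0, 3.0], 0], [[0, 0, 1.9], 0], [[0, 0, 0], 0]]}}

```text
time: 3.75
position: [0.4458, 0.3388, 0.1081]
eef_rot: [[0.031, 1.0, -0.006], [1.0, -0.031, -0.005], [-0.005, -0.006, -1.0]]
force: [-1.3, -0.9, 0.2]
gripper_width: -0.0004
```

{"api": "servo_tool", "payload": {"plan": [[[0, 0, 0], 0], [[0, 0, 0], 0]]}}

```text
time: 3.92
position: [0.4488, 0.3415, 0.1142]
eef_rot: [[0.029, 1.0, 0.002], [1.0, -0.029, 0.001], [0.001, 0.002, -1.0]]
force: [-1.0, 0.0, 0.1]
gripper_width: 0.0002
```

```bash
python3 st.py r; python3 - <<'E'
from h import *
im=eyes.get_image("wrist");s=eyes.get_image("scene")
cv2.imwrite("pics/r1.png",np.hstack([cv2.resize(im["frame"],(400,300)),cv2.resize(s["frame"][90:210,320:480],(400,300))]))
E
```

```text
3.9167 [0.4488 0.3415 0.1142] [ 0.651  0.221 -0.182  1.165 -0.     2.251] [-0.95  0.    0.13] 0.0002 tilt [ 0.0018  0.0013 -1.    ]
tool cm to target at current z: [ 0.07 -0.08 -0.  ] yaw 1.541326560591932
```

View pics/r1.png

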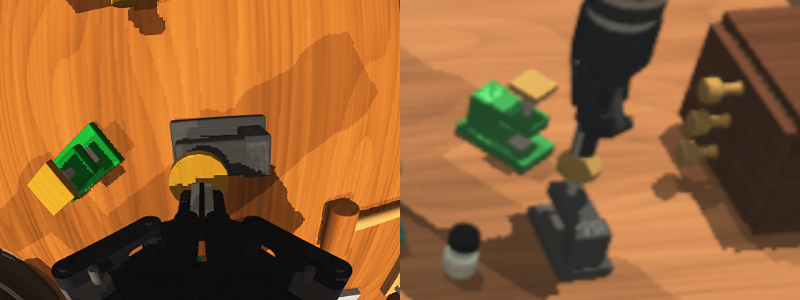

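The wrist view (left) shows the shut fingertips over the round brass disc at about (198,178). The scene crop agrees. I'll go down gently from here.

{"api": "servo_tool", "payload": {"plan": [[[0, 0, 0.2], 0], [[0, 0, 0.2], 0], [[0, 0, 0.2], 0], [[0, 0, 0.2], 0], [[0, 0, 0], 0]]}}

```text
time: 4.43
position: [0.4479, 0.3415, 0.1038]
eef_rot: [[0.028, 1.0, -0.001], [1.0, -0.028, -0.0], [-0.0, -0.001, -1.0]]
force: [-0.4, 0.8, 0.4]
gripper_width: -0.0003
```

{"api": "servo_tool", "payload": {"plan": [[[0, 0, 0.2], 0], [[0, 0, 0.2], 0], [[0, 0, 0.2], 0], [[0, 0, 0], 0], [[0, 0, 0], 0]]}}

```text
time: 4.85
position: [0.4481, 0.3416, 0.0981]
eef_rot: [[0.028, 1.0, -0.0], [1.0, -0.028, -0.0], [-0.0, -0.0, -1.0]]
force: [0.2, -0.5, -0.0]
gripper_width: 0.0001
```

```bash
python3 st.py r
```

```text
4.85 [0.4481 0.3416 0.0981] [ 0.651  0.23  -0.208  1.133  0.     2.25 ] [ 0.25 -0.45 -0.01] 0.0001 tilt [-2.e-04 -2.e-04 -1.e+00]
tool cm to target at current z: [ 0.07 -0.01 -0.  ] yaw 1.5427916966960618
```

{"api": "servo_tool", "payload": {"plan": [[[0, 0, 0.2], 0], [[0, 0, 0.2], 0], [[0, 0, 0], 0], [[0, 0, 0], 0]]}}

```text
time: 5.18
position: [0.4481, 0.3416, 0.0941]
eef_rot: [[0.028, 1.0, -0.0], [1.0, -0.028, -0.0], [-0.0, -0.0, -1.0]]
force: [-0.2, 1.2, -0.5]
gripper_width: 0.0
```

{"api": "servo_tool", "payload": {"plan": [[[0, 0, 0.2], 0], [[0, 0, 0.2], 0], [[0, 0, 0], 0], [[0, 0, 0], 0]]}}

```text
time: 5.52
position: [0.4481, 0.3416, 0.0901]
eef_rot: [[0.028, 1.0, -0.0], [1.0, -0.028, -0.0], [-0.0, -0.0, -1.0]]
force: [0.1, 0.0, -0.2]
gripper_width: -0.0001
```

```bash
python3 st.py r;python3 - <<'E'
from h import *
im=eyes.get_image("wrist");s=eyes.get_image("scene")
cv2.imwrite("pics/r2.png",np.hstack([cv2.resize(im["frame"],(400,300)),cv2.resize(s["frame"][120:210,340:460],(400,300))]))
E
```

```text
5.5167 [0.4481 0.3416 0.0901] [ 0.651  0.234 -0.221  1.116  0.     2.25 ] [ 0.07  0.04 -0.17] -0.0001 tilt [-2.e-04 -1.e-04 -1.e+00]
tool cm to target at current z: [ 0.07 -0.01 -0.  ] yaw 1.5428264290232465
```

View pics/r2.png

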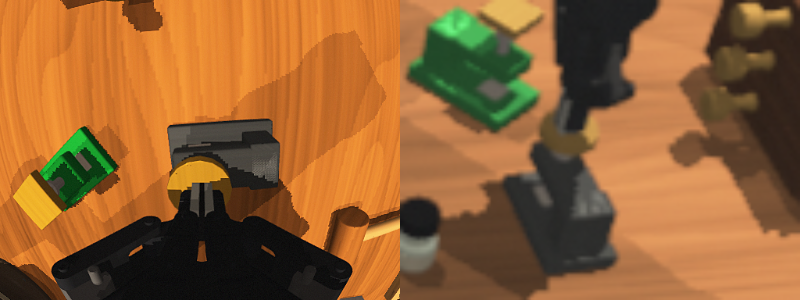

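```bash
python3 - <<'E'
from brass import *
im=eyes.get_image("scene");a=brass(im,391,158);print(np.round(a[0],1),a[1],np.round(a[2],4),a[3])
im=eyes.get_image("top");cv2.imwrite("pics/t2.png",cv2.resize(im["frame"][170:270,50:180],(780,600)));print(im["z_map"][222:232:2,98:120:2])
w=eyes.get_image("wrist");K=w["mtx"];f=K[0,0]
hsv=cv2.cvtColor(w["frame"],cv2.COLOR_BGR2HSV)
A=np.array(w["attitude"]);e=np.array(w["eye"]);print("eye",e)
for v in range(190,262,6):
  for u in (240,262,285):
    dx,dy=u-K[0,2],v-K[1,2];rr=np.hypot(dx,dy);t=rr/f;z=w["z_map"][v,u]
    p=np.array([np.tan(t)*dx/rr*z,np.tan(t)*dy/rr*z,z]);print(u,v,hsv[v,u],np.round(A@p+e,4),end=" | ")
  print()
E
```

```text
[373.  123.7] 166 0.1041 [0.31409724 0.33316415 0.10413206]
[[0.72477037 0.7331979  0.74337065 0.79608315 0.8073718  0.8278285
  0.85706365 0.8681171  0.8777242  0.87499446 0.8772586 ]
 [0.7261775  0.73143864 0.7419289  0.82623214 0.81993055 0.83208346
  0.84609085 0.857113   0.8680279  0.875275   0.87178624]
 [0.7205985  0.73211026 0.7402273  0.8277073  0.8315035  0.8394241
  0.8452785  0.8574288  0.8675955  0.8741414  0.8725202 ]
 [0.7216547  0.72975135 0.7444591  0.80056506 0.8208026  0.828625
  0.85489666 0.868714   0.872422   0.8719611  0.87644476]
 [0.7254444  0.73332137 0.7890027  0.8012497  0.8235868  0.8343488
  0.85592866 0.87505937 0.8721846  0.87384355 0.87857074]]
eye [0.44990973 0.42383437 0.23234954]
240 190 [ 0 23 33] [0.4363 0.3631 0.0481] | 262 190 [12 35 36] [0.4507 0.3633 0.0498] | 285 190 [15 15 34] [0.4652 0.3645 0.0546] | 
240 196 [16 40 71] [0.4367 0.3616 0.0557] | 262 196 [24 43 30] [0.4506 0.3616 0.0566] | 285 196 [18 34 75] [0.465  0.3614 0.0572] | 
240 202 [ 17 206  93] [0.4384 0.367  0.0809] | 262 202 [ 18 217 100] [0.4504 0.3675 0.0829] | 285 202 [18 44 
[... 588 characters left out ...]
01] | 
240 232 [ 19 211 227] [0.4382 0.3528 0.089 ] | 262 232 [ 19 212 230] [0.45   0.3527 0.0894] | 285 232 [ 17 210  91] [0.4624 0.3521 0.089 ] | 
240 238 [ 19 212 231] [0.438  0.3491 0.0889] | 262 238 [17 50 92] [0.4499 0.3531 0.0971] | 285 238 [ 16 198  94] [0.4623 0.3489 0.0898] | 
240 244 [120  60  17] [0.4386 0.3506 0.0983] | 262 244 [23 50 66] [0.4498 0.3534 0.104 ] | 285 244 [ 18 205  91] [0.4624 0.3451 0.0896] | 
240 250 [173  43  24] [0.4389 0.3504 0.1043] | 262 250 [15 59 61] [0.4498 0.3538 0.1106] | 285 250 [110  77  10] [0.4612 0.3497 0.1043] | 
240 256 [ 0 46 11] [0.4392 0.3502 0.1097] | 262 256 [20 49 63] [0.4497 0.3539 0.1163] | 285 256 [ 65 128  12] [0.4607 0.3495 0.1097] |
```

View pics/t2.png

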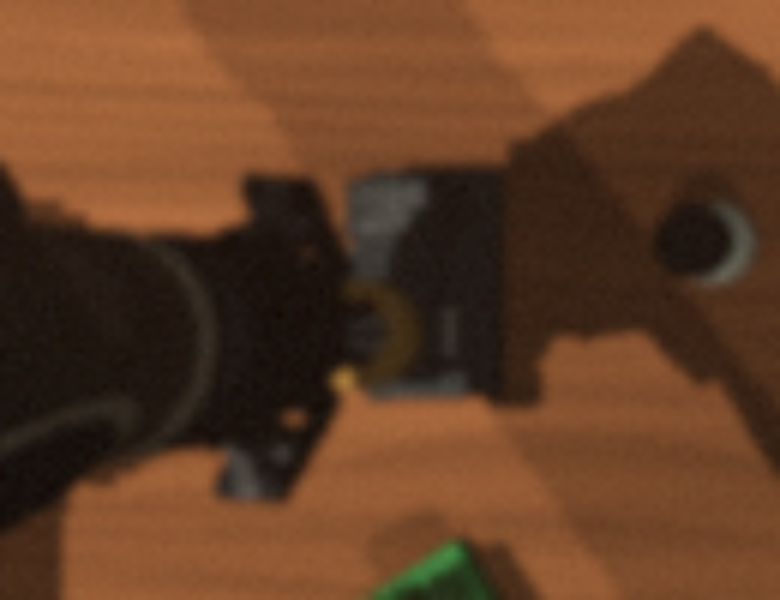

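The wrist depth puts the disc top at 0.0895 m, and the TCP is at 0.090, so the head is moving down with the fingertips. I'll take it to about 84 mm.

{"api": "servo_tool", "payload": {"plan": [[[0, 0, 0.2], 0], [[0, 0, 0.2], 0], [[0, 0, 0], 0], [[0, 0, 0], 0]]}}

```text
time: 6.1
position: [0.4483, 0.3417, 0.0864]
eef_rot: [[0.028, 1.0, 0.0], [1.0, -0.028, 0.0], [0.0, 0.0, -1.0]]
force: [-0.7, 0.0, 1.5]
gripper_width: -0.0
```

{"api": "servo_tool", "payload": {"plan": [[[0, 0, 0.15], 0], [[0, 0, 0.1], 0], [[0, 0, 0], 0], [[0, 0, 0], 0], [[0, 0, 0], 0]]}}

```text
time: 6.52
position: [0.4483, 0.3417, 0.084]
eef_rot: [[0.028, 1.0, 0.0], [1.0, -0.028, 0.0], [0.0, 0.0, -1.0]]
force: [-0.5, 0.3, 3.6]
gripper_width: -0.0001
```

```bash
python3 st.py r
```

```text
6.5167 [0.4483 0.3417 0.084 ] [ 0.651  0.237 -0.231  1.103 -0.     2.25 ] [-0.47  0.33  3.58] -0.0001 tilt [ 3.e-04  3.e-04 -1.e+00]
tool cm to target at current z: [ 0.06 -0.03  0.  ] yaw 1.5427876057317707
```

The force is 3.6 N, which matches the spring at about 3 mm squash with the die on its stop. I'll retreat and check.

{"api": "servo_tool", "payload": {"plan": [[[0, 0, -1], 0], [[0, 0, -3], 0], [[0, 0, -3], 0], [[0, 0, -2], 0], [[0, 0, 0], 0]]}}

```text
time: 6.93
position: [0.4497, 0.3428, 0.179]
eef_rot: [[0.028, 1.0, 0.005], [1.0, -0.028, 0.004], [0.004, 0.005, -1.0]]
force: [0.1, -0.0, 0.6]
gripper_width: -0.0002
```

```bash
cat > chk.py <<'E'
from brass import *
L=dict(round=(391,160),square=(304,187),triangle=(135,207),bar=(224,177))
im=eyes.get_image("scene")
for n,(u,v) in L.items():
    a=brass(im,u,v);print(n,np.round(a[0],1),a[1],np.round(a[3],4))
cv2.imwrite("pics/chk%.2f.png"%r.observe()["time"],im["frame"])
E
python3 chk.py; python3 st.py s; ls -t pics|head -1
```

```text
round [391.1 158.9] 166 [0.4471 0.3452 0.0894]
square [303.8 185.1] 220 [0.5266 0.0951 0.1011]
triangle [134.  205.2] 202 [ 0.547 -0.313  0.103]
bar [223.7 176.6] 136 [ 0.476  -0.0983  0.1027]
6.9833 [0.4491 0.3424 0.1766] [ 0.651  0.202 -0.069  1.296  0.     2.25 ] [ 0.21 -1.07  0.23] 0.0004 tilt [ 0.0034  0.0027 -1.    ]
tool cm to target at current z: [-24.48   8.48  -0.04] yaw 1.5428028853280837
chk6.98.png
```

The round head is down by 14.7 mm in the scene depth, and the others haven't changed. On to the dark square press.

{"api": "servo_tool", "payload": {"plan": [[[-3.5, 1.21, 0], 0], [[-3.5, 1.21, 0], 0], [[-3.5, 1.21, 0], 0], [[-3.5, 1.21, 0], 0], [[-3.5, 1.21, 0], 0]]}}

```text
time: 7.4
position: [0.5031, 0.1633, 0.1725]
eef_rot: [[0.027, 1.0, -0.002], [1.0, -0.027, -0.001], [-0.001, -0.002, -1.0]]
force: [0.7, 0.1, 0.3]
gripper_width: -0.0001
```

{"api": "servo_tool", "payload": {"plan": [[[-3.5, 1.21, 0], 0], [[-2.5, 0.9, 0], 0], [[-1.0, 0.3, 0], 0], [[0, 0, 0], 0], [[0, 0, 0], 0]]}}

```text
time: 7.82
position: [0.5253, 0.0943, 0.1729]
eef_rot: [[0.029, 1.0, -0.002], [1.0, -0.029, 0.0], [0.0, -0.002, -1.0]]
force: [-0.0, 0.5, -0.8]
gripper_width: 0.0006
```

```bash
python3 st.py s
```

```text
7.8167 [0.5253 0.0943 0.1729] [ 1.770e-01  1.500e-01 -1.400e-01  1.283e+00  1.000e-03  1.777e+00] [-0.05  0.54 -0.77] 0.0006 tilt [-1.8e-03  3.0e-04 -1.0e+00]
tool cm to target at current z: [ 0.1   0.16 -0.  ] yaw 1.541670017801735
```

{"api": "servo_tool", "payload": {"plan": [[[0.1, 0.16, 2.0], 0], [[0, 0, 2.0], 0], [[0, 0, 1.5], 0], [[0, 0, 0.8], 0], [[0, 0, 0], 0]]}}

```text
time: 8.23
position: [0.5257, 0.0965, 0.1086]
eef_rot: [[0.026, 1.0, -0.004], [1.0, -0.026, -0.0], [-0.001, -0.004, -1.0]]
force: [-0.8, 0.5, -0.1]
gripper_width: -0.0001
```

{"api": "servo_tool", "payload": {"plan": [[[0, 0, 0], 0], [[0, 0, 0], 0], [[0, 0, 0], 0]]}}

```text
time: 8.48
position: [0.5281, 0.0958, 0.112]
eef_rot: [[0.028, 1.0, 0.002], [1.0, -0.028, 0.0], [0.0, 0.002, -1.0]]
force: [-0.1, 0.1, 0.1]
gripper_width: 0.0
```

```bash
python3 st.py s; python3 - <<'E'
from h import *
im=eyes.get_image("wrist");s=eyes.get_image("scene")
cv2.imwrite("pics/s1.png",np.hstack([cv2.resize(im["frame"],(400,300)),cv2.resize(s["frame"][130:250,230:390],(400,300))]))
E
```

```text
8.4833 [0.5281 0.0958 0.112 ] [ 0.179  0.173 -0.247  1.149  0.     1.778] [-0.14  0.1   0.05] 0.0 tilt [ 1.8e-03  4.0e-04 -1.0e+00]
tool cm to target at current z: [-0.05 -0.11 -0.  ] yaw 1.5432521985349377
```

View pics/s1.png

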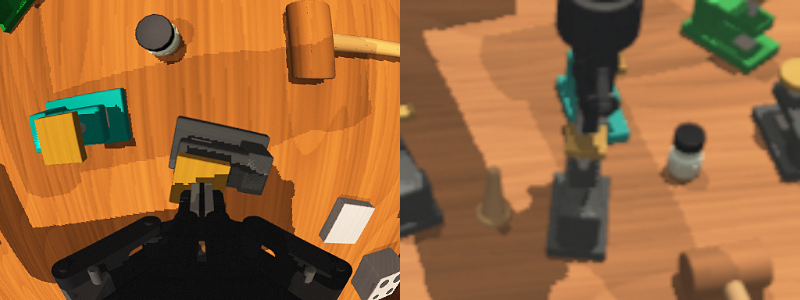

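The wrist view shows the fingertips over the brass square of the dark press at (200,180). The turquoise look-alike is well off to the left, at (60,135). Pressing now.

{"api": "servo_tool", "payload": {"plan": [[[0, 0, 0.3], 0], [[0, 0, 0.3], 0], [[0, 0, 0.3], 0], [[0, 0, 0.3], 0], [[0, 0, 0], 0]]}}

```text
time: 9.0
position: [0.5273, 0.0952, 0.0981]
eef_rot: [[0.028, 1.0, -0.001], [1.0, -0.028, -0.0], [-0.0, -0.001, -1.0]]
force: [0.6, -0.7, -0.7]
gripper_width: 0.0001
```

{"api": "servo_tool", "payload": {"plan": [[[0, 0, 0.2], 0], [[0, 0, 0.2], 0], [[0, 0, 0.2], 0], [[0, 0, 0.2], 0], [[0, 0, 0], 0]]}}

```text
time: 9.42
position: [0.5274, 0.0953, 0.0904]
eef_rot: [[0.028, 1.0, -0.0], [1.0, -0.028, -0.0], [-0.0, -0.0, -1.0]]
force: [-0.1, 0.0, 0.1]
gripper_width: 0.0002
```

{"api": "servo_tool", "payload": {"plan": [[[0, 0, 0], 0], [[0, 0, 0], 0], [[0, 0, 0], 0]]}}

```text
time: 9.67
position: [0.5274, 0.0953, 0.0907]
eef_rot: [[0.028, 1.0, -0.0], [1.0, -0.028, 0.0], [0.0, -0.0, -1.0]]
force: [-0.4, 0.1, -0.2]
gripper_width: -0.0002
```

```bash
python3 st.py s
```

```text
9.6667 [0.5274 0.0953 0.0907] [ 0.179  0.184 -0.282  1.105  0.     1.778] [-0.35  0.07 -0.16] -0.0002 tilt [-2.e-04  0.e+00 -1.e+00]
tool cm to target at current z: [-0.01 -0.04  0.  ] yaw 1.542820055714208
```

{"api": "servo_tool", "payload": {"plan": [[[0, 0, 0.2], 0], [[0, 0, 0.2], 0], [[0, 0, 0], 0], [[0, 0, 0], 0]]}}

```text
time: 10.0
position: [0.5276, 0.0954, 0.0868]
eef_rot: [[0.028, 1.0, 0.0], [1.0, -0.028, 0.0], [0.0, 0.0, -1.0]]
force: [0.2, 0.7, 2.6]
gripper_width: -0.0
```

{"api": "servo_tool", "payload": {"plan": [[[0, 0, 0.2], 0], [[0, 0, 0.1], 0], [[0, 0, 0], 0], [[0, 0, 0], 0], [[0, 0, 0], 0]]}}

```text
time: 10.42
position: [0.5276, 0.0954, 0.084]
eef_rot: [[0.028, 1.0, 0.0], [1.0, -0.028, 0.0], [0.0, 0.0, -1.0]]
force: [-0.1, 0.5, 3.5]
gripper_width: -0.0001
```

```bash
python3 st.py s
```

```text
10.4167 [0.5276 0.0954 0.084 ] [ 0.179  0.187 -0.293  1.09   0.     1.778] [-0.1   0.47  3.46] -0.0001 tilt [ 4.e-04  1.e-04 -1.e+00]
tool cm to target at current z: [-0.01 -0.06 -0.  ] yaw 1.5428312745557324
```

{"api": "servo_tool", "payload": {"plan": [[[0, 0, -1], 0], [[0, 0, -3], 0], [[0, 0, -3], 0], [[0, 0, -2], 0], [[0, 0, 0], 0]]}}

```text
time: 10.83
position: [0.5293, 0.0957, 0.1788]
eef_rot: [[0.028, 1.0, 0.007], [1.0, -0.028, 0.001], [0.001, 0.007, -1.0]]
force: [0.5, -0.1, 0.8]
gripper_width: -0.0
```

```bash
python3 chk.py; python3 st.py t
```

```text
round [390.3 159.2] 188 [0.4485 0.3427 0.0897]
square [303.7 188.6] 214 [0.5271 0.0958 0.0891]
triangle [134.  205.2] 208 [ 0.5472 -0.3129  0.1033]
bar [223.4 176.7] 140 [ 0.4759 -0.0991  0.1026]
10.8833 [0.5287 0.0955 0.1765] [ 0.179  0.15  -0.131  1.285 -0.     1.778] [-0.09  0.27 -1.13] 0.0 tilt [ 4.2e-03  7.0e-04 -1.0e+00]
tool cm to target at current z: [-4.089e+01  2.980e+00 -2.000e-02] yaw 1.5427790079991741
```

Both heads read 0.089–0.090, the same offset above the nominal 0.087, and the bar and triangle heads haven't moved. Triangle next.

{"api": "servo_tool", "payload": {"plan": [[[-3.8, 0.28, 0], 0], [[-3.8, 0.28, 0], 0], [[-3.8, 0.28, 0], 0], [[-3.8, 0.28, 0], 0], [[-3.8, 0.28, 0], 0]]}}

```text
time: 11.3
position: [0.5351, -0.0964, 0.1726]
eef_rot: [[0.027, 1.0, -0.002], [1.0, -0.027, 0.0], [0.0, -0.002, -1.0]]
force: [0.5, 0.7, -0.2]
gripper_width: 0.0003
```

{"api": "servo_tool", "payload": {"plan": [[[-3.8, 0.28, 0], 0], [[-3.8, 0.28, 0], 0], [[-3.8, 0.28, 0], 0], [[-3.8, 0.28, 0], 0], [[-3.6, 0.28, 0], 0]]}}

```text
time: 11.72
position: [0.5439, -0.2851, 0.1724]
eef_rot: [[0.029, 1.0, -0.002], [1.0, -0.029, 0.001], [0.001, -0.002, -1.0]]
force: [0.7, -0.0, -0.1]
gripper_width: 0.0001
```

{"api": "servo_tool", "payload": {"plan": [[[-2.2, 0.16, 0], 0], [[-0.9, 0, 0], 0], [[0, 0, 0], 0], [[0, 0, 0], 0], [[0, 0, 0], 0]]}}

```text
time: 12.13
position: [0.5454, -0.3129, 0.1734]
eef_rot: [[0.027, 1.0, -0.001], [1.0, -0.027, 0.001], [0.001, -0.001, -1.0]]
force: [-0.4, 0.4, 0.1]
gripper_width: -0.0002
```

```bash
python3 st.py t
```

```text
12.1333 [ 0.5454 -0.3129  0.1734] [-0.521  0.33   0.091  1.334  0.     1.077] [-0.39  0.39  0.11] -0.0002 tilt [-9.e-04  1.e-03 -1.e+00]
tool cm to target at current z: [-0.11  0.16 -0.  ] yaw 1.5438968454392537
```

{"api": "servo_tool", "payload": {"plan": [[[-0.11, 0.14, 2.0], 0], [[0, 0, 2.0], 0], [[0, 0, 1.5], 0], [[0, 0, 0.8], 0], [[0, 0, 0], 0]]}}

```text
time: 12.55
position: [0.5461, -0.3134, 0.109]
eef_rot: [[0.026, 1.0, -0.003], [1.0, -0.026, 0.002], [0.002, -0.003, -1.0]]
force: [-0.0, 0.3, 0.4]
gripper_width: -0.0001
```

{"api": "servo_tool", "payload": {"plan": [[[0, 0, 0], 0], [[0, 0, 0], 0], [[0, 0, 0], 0]]}}

```text
time: 12.8
position: [0.5477, -0.3156, 0.1122]
eef_rot: [[0.028, 1.0, 0.002], [1.0, -0.028, -0.001], [-0.001, 0.002, -1.0]]
force: [-0.9, -0.7, -0.0]
gripper_width: 0.0001
```

```bash
python3 st.py t; python3 - <<'E'
from h import *
im=eyes.get_image("wrist");s=eyes.get_image("scene")
cv2.imwrite("pics/t1.png",np.hstack([cv2.resize(im["frame"],(400,300)),cv2.resize(s["frame"][150:270,60:220],(400,300))]))
E
```

```text
12.8 [ 0.5477 -0.3156  0.1122] [-0.523  0.348 -0.018  1.203  0.     1.076] [-0.91 -0.71 -0.04] 0.0001 tilt [ 0.0018 -0.001  -1.    ]
tool cm to target at current z: [ 0.15 -0.07 -0.  ] yaw 1.5431700769271632
```

View pics/t1.png

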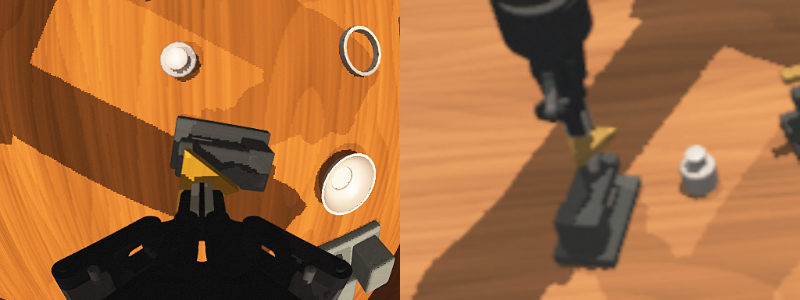

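The fingertips are over the triangle head at (205,180) in the wrist view. Pressing in the same way.

{"api": "servo_tool", "payload": {"plan": [[[0.1, -0.05, 0.3], 0], [[0, 0, 0.3], 0], [[0, 0, 0.3], 0], [[0, 0, 0.3], 0], [[0, 0, 0], 0]]}}

```text
time: 13.32
position: [0.5464, -0.3145, 0.0981]
eef_rot: [[0.028, 1.0, -0.0], [1.0, -0.028, 0.0], [0.0, -0.0, -1.0]]
force: [-0.1, 0.2, -0.8]
gripper_width: 0.0
```

{"api": "servo_tool", "payload": {"plan": [[[0, 0, 0.2], 0], [[0, 0, 0.2], 0], [[0, 0, 0.2], 0], [[0, 0, 0.2], 0], [[0, 0, 0], 0]]}}

```text
time: 13.73
position: [0.5464, -0.3145, 0.0903]
eef_rot: [[0.028, 1.0, -0.0], [1.0, -0.028, 0.0], [0.0, -0.0, -1.0]]
force: [-0.3, 0.9, -0.1]
gripper_width: 0.0002
```

{"api": "servo_tool", "payload": {"plan": [[[0, 0, 0], 0], [[0, 0, 0], 0], [[0, 0, 0], 0]]}}

```text
time: 13.98
position: [0.5465, -0.3144, 0.0907]
eef_rot: [[0.028, 1.0, -0.0], [1.0, -0.028, 0.0], [0.0, -0.0, -1.0]]
force: [-0.3, 0.4, 0.4]
gripper_width: -0.0001
```

```bash
python3 st.py t
```

```text
13.9833 [ 0.5465 -0.3144  0.0907] [-0.522  0.356 -0.055  1.16   0.     1.077] [-0.33  0.43  0.36] -0.0001 tilt [-2.e-04  1.e-04 -1.e+00]
tool cm to target at current z: [ 0.04  0.05 -0.  ] yaw 1.5427934405856722
```

{"api": "servo_tool", "payload": {"plan": [[[0, 0, 0.2], 0], [[0, 0, 0.2], 0], [[0, 0, 0], 0], [[0, 0, 0], 0]]}}

```text
time: 14.32
position: [0.5466, -0.3145, 0.0868]
eef_rot: [[0.028, 1.0, 0.0], [1.0, -0.028, -0.0], [-0.0, 0.0, -1.0]]
force: [0.3, -0.7, 2.6]
gripper_width: -0.0001
```

{"api": "servo_tool", "payload": {"plan": [[[0, 0, 0.2], 0], [[0, 0, 0.1], 0], [[0, 0, 0], 0], [[0, 0, 0], 0], [[0, 0, 0], 0]]}}

```text
time: 14.73
position: [0.5466, -0.3145, 0.084]
eef_rot: [[0.028, 1.0, 0.0], [1.0, -0.028, -0.0], [-0.0, 0.0, -1.0]]
force: [-0.3, 1.0, 3.3]
gripper_width: -0.0
```

```bash
python3 st.py t
```

```text
14.7333 [ 0.5466 -0.3145  0.084 ] [-0.522  0.359 -0.066  1.146  0.     1.077] [-0.34  0.98  3.27] -0.0 tilt [ 4.e-04 -2.e-04 -1.e+00]
tool cm to target at current z: [0.05 0.03 0.  ] yaw 1.5428142902289732
```

{"api": "servo_tool", "payload": {"plan": [[[0, 0, -1], 0], [[0, 0, -3], 0], [[0, 0, -3], 0], [[0, 0, -3], 0], [[0, 0, -2], 0]]}}

```text
time: 15.15
position: [0.5467, -0.3146, 0.2072]
eef_rot: [[0.028, 1.0, 0.002], [1.0, -0.028, -0.001], [-0.001, 0.002, -1.0]]
force: [0.2, -0.1, 0.3]
gripper_width: -0.0001
```

{"api": "servo_tool", "payload": {"plan": [[[0, 0, 0], 0], [[0, 0, 0], 0], [[0, 0, 0], 0]]}}

```text
time: 15.4
position: [0.5462, -0.3143, 0.203]
eef_rot: [[0.028, 1.0, -0.001], [1.0, -0.028, 0.001], [0.001, -0.001, -1.0]]
force: [0.2, -0.4, -1.2]
gripper_width: 0.0
```

```bash
python3 chk.py; python3 st.py t; ls -t pics | head -1; cp pics/$(ls -t pics|head -1) pics/final.png
```

```text
round [390.3 159.3] 190 [0.4483 0.3428 0.0893]
square [303.5 189. ] 233 [0.5287 0.095  0.0892]
triangle [135.5 209.4] 208 [ 0.5474 -0.3123  0.0885]
bar [223.9 176.7] 146 [ 0.4758 -0.0978  0.1023]
15.45 [ 0.5459 -0.3142  0.2024] [-0.522  0.331  0.156  1.398 -0.     1.077] [-0.53  0.77 -0.92] 0.0001 tilt [-0.0021  0.0012 -1.    ]
tool cm to target at current z: [ 0.02  0.11 -0.  ] yaw 1.5427627805517148
chk15.45.png
```

View pics/final.png

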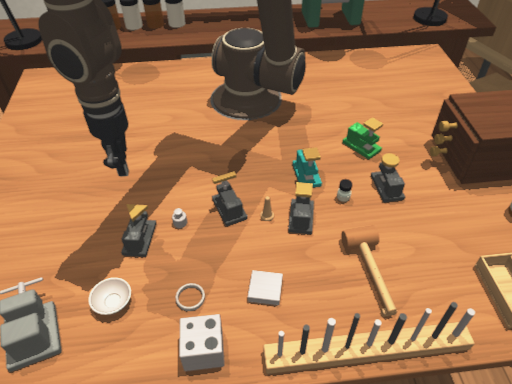

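The final picture shows the round (390,159), square (303,189) and triangle (135,209) heads all low. The bar head at (224,177) is still raised, and nothing has shifted. The arm is clear, so I'll hand in.

```bash
python3 -c "
from bench import r
print(r.finish_job())"
```

```text
the job is handed in; nothing more can be done
None
```

I pressed the round, dark square and triangle heads, in that order, with the shut fingertips. At the bottom of each press the fingertips were at 84 mm and the force was 3.3–3.6 N. That matches about 3 mm of squash with the die on its stop. I handed the job in at about 15.5 s; no verdict is reported.

- **Pressed heads:** in the last scene picture their tops read 88.5–89.3 mm. That is the nominal 87 mm plus the scene camera's roughly 2 mm depth offset.
- **Bar head:** it still reads 102 mm, so it is raised and untouched.
- **Everything else:** I could see no shift in any press, bystander or look-alike. The arm was clear of everything at about 0.20 m.
- **One disagreement:** the force sensor read near zero while the round, square and triangle dies were sliding, although about 2.5 N of friction was expected. For the round head, wrist-camera depth showed it moving down with the fingertips. For all three, the rise in force near 87 mm and the final heights confirmed the result.

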